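# Measuring cups back into their graded dock

### The job

Put the four steel measuring cups back into the wooden dock in order of size, each sitting upright on the floor of the well made for it, with its handle pointing straight out over the dock's front edge, away from the upright back. Do not knock over the pepper mill or the salt shaker.

Things in the scene. Friction and masses are not known exactly. Their poses are not given: they have to be found in the camera images.
- cup_64: largest of four plain steel measuring cups, 64 mm across, 56 mm tall, up to 150 g, upright in any of four places. Origin: centre of its underside, z up. Level strap handle, 12 mm wide, 6 mm thick, along own -x, from 32 to 94 mm from the cup's axis, mid-height 50 mm above the underside; it starts within 0.6 rad of pointing at world -x. Carried by the handle, pinched 67 mm from the axis
- cup_54: second largest of four plain steel measuring cups, 54 mm across, 46 mm tall, up to 150 g, upright in any of four places. Origin: centre of its underside, z up. Level strap handle, 12 mm wide, 6 mm thick, along own -x, from 27 to 89 mm from the cup's axis, mid-height 40 mm above the underside; it starts within 0.6 rad of pointing at world -x. Carried by the handle, pinched 62 mm from the axis
- cup_44: second smallest of four plain steel measuring cups, 44 mm across, 38 mm tall, up to 150 g, upright in any of four places. Origin: centre of its underside, z up. Level strap handle, 12 mm wide, 6 mm thick, along own -x, from 22 to 84 mm from the cup's axis, mid-height 32 mm above the underside; it starts within 0.6 rad of pointing at world -x. Carried by the handle, pinched 57 mm from the axis
- cup_34: smallest of four plain steel measuring cups, 34 mm across, 30 mm tall, up to 150 g, upright in any of four places. Origin: centre of its underside, z up. Level strap handle, 12 mm wide, 6 mm thick, along own -x, from 17 to 79 mm from the cup's axis, mid-height 24 mm above the underside; it starts within 0.6 rad of pointing at world -x. Carried by the handle, pinched 52 mm from the axis
- well_64: largest of four round wells in the wooden dock, 71 mm across, 3 mm chamfer, for the 64 mm cup. Origin: centre of its black rubber floor, 12 mm above the worktop and 10 mm below the dock's top. z up; own -x points to the dock's open front edge, 41.5 mm from the well's axis. The fixed dock is a pale board 316 mm long, 83 mm deep, 22 mm high, with an upright back 66 mm high opposite the front.
- well_54: second largest of four round wells in the wooden dock, 61 mm across, 3 mm chamfer, for the 54 mm cup. Origin: centre of its black rubber floor, 12 mm above the worktop and 10 mm below the dock's top. z up; own -x points to the dock's open front edge, 36.5 mm from the well's axis. The wells run along the dock in order of size, largest at own +y, with 30 mm between seated cups.
- well_44: second smallest of four round wells in the wooden dock, 51 mm across, 3 mm chamfer, for the 44 mm cup. Origin: centre of its black rubber floor, 12 mm above the worktop and 10 mm below the dock's top. z up; own -x points to the dock's open front edge, 31.5 mm from the well's axis. The upright back of the dock leaves a seated cup's handle room only over the front edge.
- well_34: smallest of four round wells in the wooden dock, 41 mm across, 3 mm chamfer, for the 34 mm cup. Origin: centre of its black rubber floor, 12 mm above the worktop and 10 mm below the dock's top. z up; own -x points to the dock's open front edge, 26.5 mm from the well's axis. The next larger cup does not go into a well.
- pepper_mill: turned brown wooden pepper mill with a crank on top, 49 x 65 x 135 mm, standing loose among the things behind the cups. Origin: its underside; own z up
- salt_shaker: glass salt shaker with a grey domed top, 44 mm across and 90 mm tall, standing loose behind the cups and the dock. Origin: centre of its underside; own z up
Not all that is in view belongs to the job. What is shaped like the cup_64 but purple is not meant.

How it is judged:
By the outcome, as a careful person would: the job done as asked, in the order asked, and still so for the second after the job is handed in, with the robot touching nothing.
It also fails if it takes over 120 s, if anything falls off the work surface, if the arm or the gripper's body presses on something with over 40 N, if the wrist force passes 120 N, or if a joint passes its speed limit or range.

### The arm

A 6-joint arm with a two-finger parallel gripper is mounted at the origin on a cart in front of the work surface, level with it; the furniture and walls round the work are solid. World frame = base frame: x ahead of the robot, y to its left, z up, the work surface at z = 0. Lengths are in m, angles in rad, forces in N, time in s.
With the tool pointing down it reaches from about 0.375 to 0.925 m from the base axis. Payload 5.7 kg.
Tool frame: the origin (TCP) lies midway between the tips of the shut fingers; the grasp point (between the pads) lies 19 mm behind it; z points along the fingers, y is the line along which they close (so a half turn about z gives the same grasp; the last joint's range is limited). The gripper opens to 88 mm and grips with 3 to 60 N. Pads are 20 mm wide; open, the fingers measure 115 mm over their backs; the gripper's body (75 mm by 178 mm) begins 61 mm behind the grasp point.
Start: joints at [-1.322, 0.359, 1.51, -0, 1.272, -0.115], TCP at [0.213, -0.561, 0.223] pointing down, gripper open.
Joint ranges: [-2.97, 2.97], [-1.01, 2.36], [0.21, 2.38], [-0.96, 4.11], [0.2, 2.71], [-2.98, 2.98]. Speed limits (rad/s): [2.39, 2.39, 3.14, 3.14, 3.14, 3.14].

### API

Orientations are given as a unit quaternion [x, y, z, w].
In Python, from bench import move_ptp, servo_line, goto_joints, move_gripper, sleep, inverse_kinematics, capture, PlanningError, close_job, spot_in, silhouettes, current_clock, current_joint_pos, current_qvel, current_joint_torque, current_position, current_orientation, current_force, current_torque, current_finger_gap, current_grip_force gives the robot as it stands. Calls block until the motion is done:
- move_ptp(position, orientation): joint-space move of the TCP to a pose.
- servo_line(position, orientation=None, rate=0.15, contact_N=None): straight line of the TCP; orientation=None keeps the orientation; rate is the mean speed in m/s. With contact_N (N) it stops when the force on the tool has changed by that much, and returns True; else False.
- goto_joints(angles): joint-space move.
- move_gripper(opening): finger opening in m; the grip force is fixed at half the most; returns when the fingers have stopped.
- sleep(seconds).
- inverse_kinematics(position, orientation): joint angles nearest the present ones, or None.
- capture(name): name is "side" or "top"; returns a dict with "image" (420x560x3 uint8, blue, green, red), "range_z" (420x560 float32, m along the optical axis (not along the pixel's ray), 0 where there is no reading), "intrinsics" (3x3 intrinsics, pixels), "R" (3x3) and "t" (3): a world point X has camera coordinates R X + t. Camera axes: x right, y down, z forward; pixel columns grow to the right and rows downward; lengths in m; the calibration is good to about 2 mm. A picture is of the moment at which its call begins.
A pose or a line that the arm cannot do raises PlanningError and nothing moves.
- close_job(): hands the job in; it is judged then, once.
Trained networks look in the newest picture that a camera, given by its name, has taken for a name from the list of things; names that differ only in an ending like _2 or _b are one class to them, and where a whole thing is asked for, a point or a joint stands for the part that bears it (a point fixed in the world has none). Each returns a list of dicts, best first, with "conf" (0 to 1); they miss things now and then, are a little off and sometimes report something else, mostly with a low value. They report only what shows in the picture. A call takes as long as a camera call. They do not tell look-alikes from the thing itself.
- spot_in(camera, query): "xy" ([column, row] in pixels, amid what is visible of it).
- silhouettes(camera, query): "region" (420x560 bool, what is visible of it) and "xy" ([column, row] in pixels, amid what is visible of it).
Readings, each from a call of its own:
- current_clock(): time.
- current_joint_pos(): joint angles.
- current_qvel(): joint speeds.
- current_joint_torque(): joint torques, N m.
- current_position(): TCP position.
- current_orientation(): TCP orientation.
- current_force(): force on the tool from outside, world axes, zero at the start.
- current_torque(): the same for the moment, N m.
- current_finger_gap(): finger opening in m.
- current_grip_force(): force on a finger pad.
Only numpy, scipy, OpenCV 4.12 (cv2) and the standard library are available. Lean on these libraries where they do the work, as an engineer would, in place of code of your own. Each camera call takes 0.05 s, during which the arm holds its last target. There are 200 camera calls.

## Working session

There is one attempt and no reset: what is moved stays moved. The work goes in short steps, each a Python script; the robot and the scene stay as the last script left them, time stands still between calls to the robot, and variables do not carry over. Pictures are saved under pics/ and viewed, at most 14 in all, crops included, and the job is handed in when it is done.

```bash
mkdir -p pics; ls
python3 - <<'E'
from bench import *
import cv2,numpy as np
for n in("top","side"):
    c=capture(n); cv2.imwrite(f"pics/{n}0.png",c["image"])
    print(n,c["intrinsics"].round(1).tolist(),c["R"].round(3).tolist(),c["t"].round(3).tolist())
    for q in["cup_64","cup_54","cup_44","cup_34","well_64","well_54","well_44","well_34","pepper_mill","salt_shaker"]:
        print(q,[(np.round(d["xy"]).tolist(),round(d["conf"],2)) for d in spot_in(n,q)])
E
```

```text
pics
top [[461.2, 0.0, 273.4], [0.0, 461.2, 200.8], [0.0, 0.0, 1.0]] [[-0.006, -1.0, 0.02], [-0.994, 0.004, -0.11], [0.11, -0.02, -0.994]] [-0.018, 0.552, 1.161]
cup_64 [([204.0, 289.0], 0.96), ([390.0, 184.0], 0.87), ([386.0, 252.0], 0.77), ([307.0, 156.0], 0.75), ([325.0, 252.0], 0.61), ([217.0, 214.0], 0.32), ([241.0, 220.0], 0.21)]
cup_54 [([204.0, 289.0], 0.96), ([390.0, 184.0], 0.87), ([386.0, 252.0], 0.77), ([307.0, 156.0], 0.75), ([325.0, 252.0], 0.61), ([217.0, 214.0], 0.32), ([241.0, 220.0], 0.21)]
cup_44 [([204.0, 289.0], 0.96), ([390.0, 184.0], 0.87), ([386.0, 252.0], 0.77), ([307.0, 156.0], 0.75), ([325.0, 252.0], 0.61), ([217.0, 214.0], 0.32), ([241.0, 220.0], 0.21)]
cup_34 [([204.0, 289.0], 0.96), ([390.0, 184.0], 0.87), ([386.0, 252.0], 0.77), ([307.0, 156.0], 0.75), ([325.0, 252.0], 0.61), ([217.0, 214.0], 0.32), ([241.0, 220.0], 0.21)]
well_64 [([184.0, 205.0], 0.93), ([215.0, 214.0], 0.71), ([242.0, 219.0], 0.65), ([152.0, 194.0], 0.57)]
well_54 [([184.0, 205.0], 0.93), ([215.0, 214.0], 0.71), ([242.0, 219.0], 0.65), ([152.0, 194.0], 0.57)]
well_44 [([184.0, 205.0]
[... 626 characters left out ...]
), ([254.0, 190.0], 0.71), ([308.0, 176.0], 0.62)]
cup_44 [([331.0, 254.0], 0.98), ([229.0, 246.0], 0.75), ([338.0, 204.0], 0.73), ([254.0, 190.0], 0.71), ([308.0, 176.0], 0.62)]
cup_34 [([331.0, 254.0], 0.98), ([229.0, 246.0], 0.75), ([338.0, 204.0], 0.73), ([254.0, 190.0], 0.71), ([308.0, 176.0], 0.62)]
well_64 [([230.0, 245.0], 0.7), ([197.0, 261.0], 0.61), ([255.0, 232.0], 0.61)]
well_54 [([230.0, 245.0], 0.7), ([197.0, 261.0], 0.61), ([255.0, 232.0], 0.61)]
well_44 [([230.0, 245.0], 0.7), ([197.0, 261.0], 0.61), ([255.0, 232.0], 0.61)]
well_34 [([230.0, 245.0], 0.7), ([197.0, 261.0], 0.61), ([255.0, 232.0], 0.61)]
pepper_mill [([246.0, 159.0], 0.92)]
salt_shaker [([201.0, 193.0], 0.96)]
```

Run:
```python
import cv2
a=cv2.imread("pics/top0.png")[90:330,120:440]
cv2.imwrite("pics/top0c.png",cv2.resize(a,None,fx=2.5,fy=2.5,interpolation=cv2.INTER_CUBIC))
```

```text
(no output)
```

View pics/top0c.png

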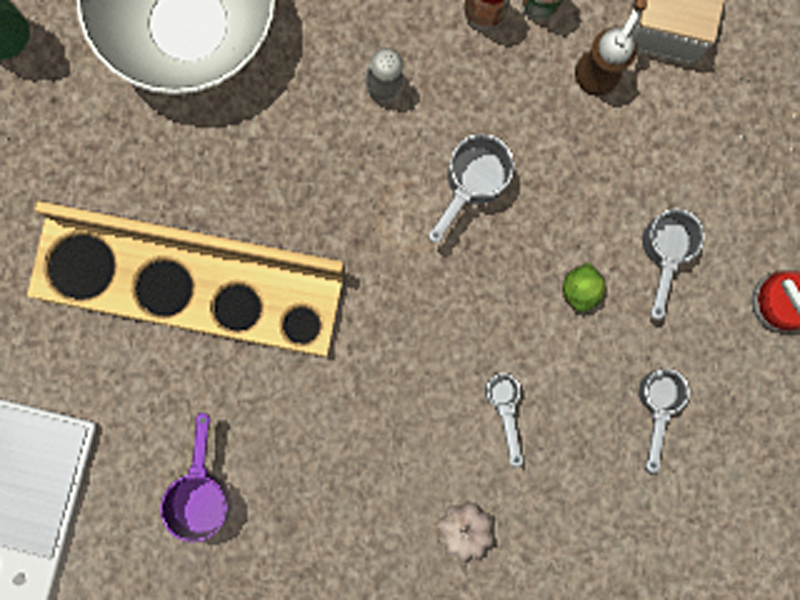

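View pics/side0.png

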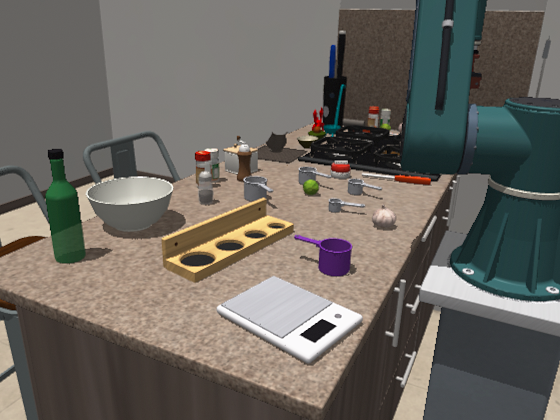

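The top crop shows four steel cups, in full pixels at (313,157), (389,185), (386,246) and (321,246), in order of apparent size. The purple look-alike is at (198,293). The dock's wells run from (152,196), the largest, to (241,220), with the front facing down in the image, toward the robot. Next I'll measure metrically.

```bash
cat > h.py <<'E'
from bench import *
import numpy as np, cv2
from scipy.optimize import least_squares
D={64:.056,54:.046,44:.038,34:.030}          # rim heights
def ray(c,px,z):
    "pixels -> world points on the plane height z"
    px=np.atleast_2d(px).astype(float); R,t=c["R"],c["t"]
    d=np.c_[px,np.ones(len(px))]@np.linalg.inv(c["intrinsics"]).T@R
    o=-R.T@t; return o+d*((z-o[2])/d[:,2])[:,None]
def cloud(c):
    v,u=np.mgrid[:420,:560]; z=c["range_z"]
    P=np.c_[u.ravel(),v.ravel(),np.ones(u.size)]@np.linalg.inv(c["intrinsics"]).T*z.ravel()[:,None]
    P=(P-c["t"])@c["R"]; P[z.ravel()==0]=np.nan
    return P.reshape(420,560,3)
def circ(p,r=None):
    m=np.median(p,0); f=lambda a:np.hypot(p[:,0]-a[0],p[:,1]-a[1])-(r or a[2])
    s=least_squares(f,[m[0],m[1],r or .025],loss="soft_l1",f_scale=.0015); return s.x
def Q(psi):
    "tool down, tool y perpendicular to handle direction psi (handle points to psi from cup)"
    from scipy.spatial.transform import Rotation as Ro
    x=np.array([np.cos(psi),np.sin(psi),0]);z=np.array([0,0,-1.])
    return Ro.from_matrix(np.c_[x,np.cross(z,x),z]).as_quat()
E
python3 - <<'E'
from h import *
c=capture("top");P=cloud(c)
print("cam",(-c["R"].T@c["t"]).round(3), current_orientation())
for d in silhouettes("top","cup_64"):
    if d["conf"]<.3: continue
    m=d["region"]; p=P[m]; p=p[np.isfinite(p[:,0])]
    zt=np.percentile(p[:,2],[2,50,98]).round(3)
    b=c["image"][m].mean(0).round()
    print(np.round(d["xy"]),round(d["conf"],2),m.sum(),"z",zt,"xy",p[:,:2].mean(0).round(3),b)
ms=[d for d in silhouettes("top","well_64") if d["conf"]>.4]
for d in ms:
    m=d["region"]; cn=max(cv2.findContours(m.astype(np.uint8),0,1)[0],key=cv2.contourArea)[:,0]
    print("well",np.round(d["xy"]),m.sum(),circ(ray(c,cn,.022)).round(4),"z",np.nanpercentile(P[m][:,2],[5,50,95]).round(4))
for q in("pepper_mill","salt_shaker"):
    for d in silhouettes("top",q): print(q,d["conf"],np.nanmean(P[d["region"]],0).round(3))
E
```

```text
cam [0.421 0.003 1.215] [ 9.83500088e-01  1.80907641e-01  6.90195567e-06 -3.87110622e-05]
[201. 292.] 0.91 770 z [-0.002  0.007  0.058] xy [0.333 0.171] [140.  75. 118.]
[307. 157.] 0.87 670 z [-0.001  0.016  0.059] xy [ 0.661 -0.118] [151. 152. 149.]
[390. 183.] 0.71 605 z [-0.002  0.019  0.049] xy [ 0.582 -0.323] [138. 140. 138.]
[322. 250.] 0.7 249 z [-0.001  0.026  0.032] xy [ 0.418 -0.147] [181. 181. 177.]
[385. 250.] 0.64 432 z [-0.002  0.024  0.041] xy [ 0.416 -0.308] [153. 155. 152.]
well [216. 214.] 273 [0.522  0.1299 0.023 ] z [0.0082 0.012  0.0166]
well [152. 197.] 534 [0.5656 0.2925 0.0328] z [0.0079 0.0116 0.0154]
well [186. 206.] 374 [0.5426 0.2062 0.0271] z [0.0075 0.0121 0.0154]
well [242. 219.] 175 [0.5036 0.0645 0.0181] z [0.0079 0.0118 0.0155]
pepper_mill 0.87 [ 0.774 -0.251  0.075]
salt_shaker 0.83 [ 0.757 -0.022  0.061]
```

```bash
cat >> h.py <<'E'
WM={64:(0,0),54:(-.005,-.089),44:(-.010,-.168),34:(-.015,-.237)}   # well axes, dock frame (from well_64)
def cups(c,mins=.3):
    P=cloud(c); out={}
    for d in silhouettes("top","cup_64"):
        m=d["region"]; b=c["image"][m].mean(0)
        if d["conf"]<mins or np.ptp(b)>15: continue
        m=cv2.dilate(m.astype(np.uint8),np.ones((3,3)))>0
        z=P[...,2]; k=min(D,key=lambda k:abs(np.nanpercentile(z[d["region"]],97)-.0025-D[k]))
        out[k]=d["xy"],fit(c,P,m,k)
    return out
def fit(c,P,m,k,z0=0.):
    r=k/2000; h=D[k]+z0; z=P[...,2]
    vu=np.argwhere(m&(z>h-.009)&(z<h+.012)); p=ray(c,vu[:,::-1],h)[:,:2]
    q=ray(c,vu[:,::-1],h-.003)[:,:2]
    def f(a,w=None):
        u=np.array([np.cos(a[2]),np.sin(a[2])]); s=q-a[:2]; al=s@u; ac=s@[-u[1],u[0]]
        rr=np.hypot(*(p-a[:2]).T)-(r-.001)
        # distance to ring, or to handle centre line segment
        hd=np.hypot(ac,np.maximum(0,r-al)+np.maximum(0,al-r-.062))
        return np.where(abs(rr)<hd,rr,hd)
    best=None
    for dc in range(-3,4):
        a0=np.r_[np.median(p,0)+[.02,0],np.pi+dc*.25]
        s=least_squares(f,a0,loss="soft_l1",f_scale=.002,x_scale=[.01,.01,.1])
        if best is None or s.cost<best.cost:best=s
    return np.r_[best.x,np.sqrt(2*best.cost/len(p))*1000,len(p)]
def dock(c):
    ms=[d["region"] for d in silhouettes("top","well_64") if d["conf"]>.4]
    X=np.array([ray(c,cv2.minEnclosingCircle(max(cv2.findContours(m.astype(np.uint8),0,1)[0],key=cv2.contourArea))[0],.0165)[0,:2] for m in ms])
    X=X[np.argsort(-X[:,1])]; M=np.array([WM[k] for k in(64,54,44,34)])
    g=lambda a:(np.c_[np.cos(a[2])*M[:,0]-np.sin(a[2])*M[:,1],np.sin(a[2])*M[:,0]+np.cos(a[2])*M[:,1]]+a[:2]-X).ravel()
    s=least_squares(g,[X[0,0],X[0,1],0.]); return s.x,s.fun.reshape(-1,2)*1000,X
E
python3 - <<'E'
from h import *
for i in range(2):
    c=capture("top")
    for k,v in cups(c).items(): print(k,np.round(v[0]),v[1].round(4))
    a,res,X=dock(c); print("dock",a.round(4),res.round(1).tolist())
# dock front edge / back check from the top face cloud
P=cloud(c).reshape(-1,3); s=np.c_[np.cos(a[2])*(P[:,0]-a[0])+np.sin(a[2])*(P[:,1]-a[1]),-np.sin(a[2])*(P[:,0]-a[0])+np.cos(a[2])*(P[:,1]-a[1]),P[:,2]]
w=(s[:,2]>.017)&(s[:,2]<.03)&(abs(s[:,0])<.06)&(s[:,1]>-.35)&(s[:,1]<.08)
print("x own",np.percentile(s[w,0],[.5,99]).round(4),"y own",np.percentile(s[w,1],[.5,99.5]).round(4))
np.save("dock.npy",a)
E
```

```text
64 [308. 160.] [ 6.6410e-01 -1.2100e-01  2.5571e+00  2.1497e+00  2.2800e+02]
34 [239. 218.] [ 0.4969  0.0641  3.9074  3.2483 24.    ]
44 [384. 251.] [  0.4331  -0.3081   2.9381   2.2896 211.    ]
54 [389. 185.] [  0.5923  -0.3219   2.8722   2.2792 226.    ]Traceback (most recent call last):
  File "<stdin>", line 5, in <module>
  File "h.py", line 54, in dock
    s=least_squares(g,[X[0,0],X[0,1],0.]); return s.x,s.fun.reshape(-1,2)*1000,X
    return func(*args, **kwargs)
    vector_fun = VectorFunction(
        fun_wrapped,
    ...<6 lines>...
        workers=workers
    )
    self._update_fun()
    ~~~~~~~~~~~~~~~~^^
    self.f = self.fun_wrapped(xp_copy(self.x))
             ~~~~~~~~~~~~~~~~^^^^^^^^^^^^^^^^^
    return np.atleast_1d(self.fun(x))
                         ~~~~~~~~^^^
    return self.f(x, *self.args, **self.kwargs)
           ~~~~~~^^^^^^^^^^^^^^^^^^^^^^^^^^^^^^
  File "h.py", line 53, in <lambda>
    g=lambda a:(np.c_[np.cos(a[2])*M[:,0]-np.sin(a[2])*M[:,1],np.sin(a[2])*M[:,0]+np.cos(a[2])*M[:,1]]+a[:2]-X).ravel()
                ~~~~~~~~~~~~~~~~~~~~~~~~~~~~~~~~~~~~~~~~~~~~~~~~~~~~~~~~~~~~~~~~~~~~~~~~~~~~~~~~~~~~~~~~~~~~^~
ValueError: operands could not be broadcast together with shapes (4,2) (3,2)
```

```bash
cat >> h.py <<'E'
def cups(c):
    "nets seed the cups, the range image delimits them"
    P=cloud(c); out={}; z=np.nan_to_num(P[...,2])
    hs=c["image"]; sat=np.ptp(hs.astype(int),axis=2)
    n,L=cv2.connectedComponents(((z>.012)&(sat<30)).astype(np.uint8))
    seen=set()
    for d in silhouettes("top","cup_64"):
        l=np.bincount(L[d["region"]],minlength=n); l[0]=0; l=l.argmax()
        if d["conf"]<.25 or l==0 or l in seen or not 100<(L==l).sum()<900: continue
        seen.add(l); m=L==l; top=np.percentile(z[m],96)-.002; k=min(D,key=lambda k:abs(top-D[k]))
        out[k]=d["xy"],fit(c,P,m,k)
    return out
def dock(c):
    dk=(c["image"].max(2)<60).astype(np.uint8); n,L,st,ce=cv2.connectedComponentsWithStats(dk)
    X=[]
    for s in ((152,197),(185,206),(216,214),(241,219)):
        m=(L==L[s[1],s[0]]).astype(np.uint8); cn=cv2.findContours(m,0,1)[0][0]; e=cv2.fitEllipse(cn)
        X.append(np.r_[ray(c,e[0],.0165)[0,:2],(e[1][0]+1)*.5*1.2/461,(e[1][1]+1)*.5*1.2/461])
    X=np.array(X); M=np.array([WM[k] for k in(64,54,44,34)])
    g=lambda a:(np.c_[np.cos(a[2])*M[:,0]-np.sin(a[2])*M[:,1],np.sin(a[2])*M[:,0]+np.cos(a[2])*M[:,1]]+a[:2]-X[:,:2]).ravel()
    s=least_squares(g,[X[0,0],X[0,1],0.]); return s.x,s.fun.reshape(-1,2)*1000,X
E
python3 - <<'E'
from h import *
for i in range(2):
    c=capture("top")
    for k,v in cups(c).items(): print(k,np.round(v[0]),v[1].round(4))
    a,res,X=dock(c); print("dock",a.round(4),res.round(1).tolist(),X[:,2:].round(4).tolist())
P=cloud(c).reshape(-1,3); s=np.c_[np.cos(a[2])*(P[:,0]-a[0])+np.sin(a[2])*(P[:,1]-a[1]),-np.sin(a[2])*(P[:,0]-a[0])+np.cos(a[2])*(P[:,1]-a[1]),P[:,2]]
w=(s[:,2]>.017)&(s[:,2]<.03)&(abs(s[:,0])<.06)&(s[:,1]>-.35)&(s[:,1]<.08)
print("x own",np.percentile(s[w,0],[.5,99]).round(4),"y own",np.percentile(s[w,1],[.5,99.5]).round(4))
np.save("dock.npy",a)
b=c["image"].copy()
for k,(xy,f) in cups(c).items():
    t=np.linspace(0,6.28,60); u=np.array([np.cos(f[2]),np.sin(f[2])])
    W=[np.c_[f[0]+k/2000*np.cos(t),f[1]+k/2000*np.sin(t),t*0+D[k]],np.array([[*(f[:2]+u*k/2000),D[k]-.003],[*(f[:2]+u*(k/2000+.062)),D[k]-.003]])]
    for w in W:
        x=(w@c["R"].T+c["t"])@c["intrinsics"].T; x=x[:,:2]/x[:,2:]
        globals().setdefault("LL",[]).append(x)
big=cv2.resize(b[130:290,290:410],None,fx=5,fy=3.75*4/3*1.0*0.75/0.75 if 0 else 5)
big=cv2.resize(b[135:285,280:420],None,fx=4,fy=4,interpolation=cv2.INTER_CUBIC)
for x in LL: cv2.polylines(big,[np.int32((x-[280,135]+.5)*4)],False,(0,0,255),1)
cv2.imwrite("pics/fit.png",big)
E
```

```text
64 [307. 156.] [ 6.6400e-01 -1.2090e-01  2.5572e+00  2.1379e+00  2.3100e+02]
54 [390. 183.] [  0.5926  -0.3219   2.8754   2.2438 225.    ]
44 [387. 250.] [  0.4331  -0.3081   2.9394   2.2865 210.    ]
34 [323. 252.] [ 4.3480e-01 -1.4230e-01  3.3220e+00  2.3554e+00  1.7700e+02]
dock [ 0.566   0.2943 -0.2017] [[-0.0, 0.0], [0.1, 0.3], [0.0, -0.2], [-0.1, -0.1]] [[0.033, 0.0344], [0.0282, 0.0293], [0.0236, 0.0242], [0.0185, 0.0193]]
54 [392. 184.] [  0.5923  -0.3217   2.8752   2.2678 232.    ]
44 [383. 249.] [  0.4331  -0.3083   2.9366   2.2711 203.    ]
34 [324. 254.] [ 4.3490e-01 -1.4230e-01  3.3219e+00  2.3406e+00  1.7500e+02]
64 [305. 155.] [ 6.6410e-01 -1.2090e-01  2.5559e+00  2.1508e+00  2.2500e+02]
dock [ 0.566   0.2943 -0.2013] [[-0.0, -0.0], [0.1, 0.3], [-0.0, -0.1], [-0.1, -0.2]] [[0.0331, 0.0343], [0.0281, 0.0293], [0.0236, 0.0243], [0.0185, 0.0193]]
x own [-0.0403  0.0425] y own [-0.2685  0.0456]
```

View pics/fit.png

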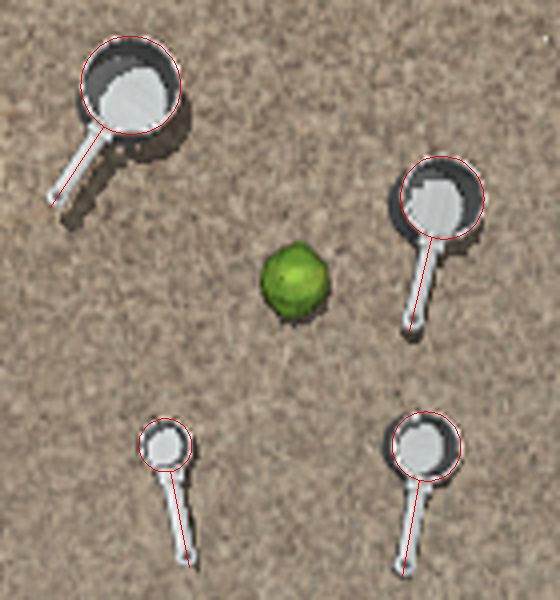

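The red outlines match the four steel cups; in full pixels the rims are at about (312,156)=64, (391,184)=54, (387,246)=44 and (321,246)=34. Heights and diameters agree with the list, and purple at (198,293) is excluded by colour. The dock residual is 0.3 mm or less. I'll start with cup_64.

```bash
cat >> h.py <<'E'
HZ={64:.050,54:.040,44:.032,34:.024}; PI={64:.067,54:.062,44:.057,34:.052}
dk=np.load("dock.npy") if __import__("os").path.exists("dock.npy") else None
def well(k):
    cs,sn=np.cos(dk[2]),np.sin(dk[2]); x,y=WM[k]; return dk[:2]+[cs*x-sn*y,sn*x+cs*y], np.pi+dk[2]
def tool(k,xy,psi,bottom):
    "TCP pose for the cup k with its underside centre at xy,bottom"
    return [*(np.array(xy)+PI[k]*np.array([np.cos(psi),np.sin(psi)])),bottom+HZ[k]-.019], Q(psi+FL)
FL=0.
def pick(k,f):
    move_gripper(.036)
    p,q=tool(k,f[:2],f[2],.10); move_ptp(p,q)
    p,q=tool(k,f[:2],f[2],.001 if k==34 else 0.); servo_line(p,rate=.12)
    move_gripper(.004); g=current_finger_gap()
    p[2]+=.12; servo_line(p,rate=.15)
    print("gap",round(g,4),"after lift",round(current_finger_gap(),4),"force",round(current_grip_force(),1),"t",round(current_clock(),1))
E
python3 - <<'E'
import h
from h import *
c=capture("top"); f=cups(c)
np.save("cups.npy",{k:v[1] for k,v in f.items()},allow_pickle=True)
for FL in(0,np.pi):
    h.FL=FL
    for k,v in f.items():
        w,ps=well(k)
        for T in(tool(k,v[1][:2],v[1][2],.0),tool(k,w,ps,.012)):
            j=inverse_kinematics(*T); print(FL,k,np.round(T[0],3),None if j is None else j.round(2))
E
```

```text
0 64 [ 0.608 -0.084  0.031] [-0.25  0.6   1.65 -0.    0.89 -1.23]
0 64 [0.5   0.308 0.043] [ 0.43  0.55  1.71 -0.    0.88 -0.94]
0 54 [ 0.532 -0.305  0.021] [-0.63  0.61  1.66 -0.    0.87 -1.94]
0 54 [0.483 0.22  0.033] [ 0.3   0.51  1.84 -0.    0.79 -1.07]
0 44 [ 0.377 -0.297  0.013] [-0.81  0.5   1.97 -0.    0.67 -2.18]
0 44 [0.467 0.143 0.025] [ 0.16  0.48  1.94 -0.    0.71 -1.21]
3.141592653589793 64 [ 0.608 -0.084  0.031] [-0.25  0.6   1.65 -0.    0.89  1.91]
3.141592653589793 64 [0.5   0.308 0.043] [ 0.43  0.55  1.71 -0.    0.88  2.21]
3.141592653589793 54 [ 0.532 -0.305  0.021] [-0.63  0.61  1.66 -0.    0.87  1.2 ]
3.141592653589793 54 [0.483 0.22  0.033] [ 0.3   0.51  1.84 -0.    0.79  2.07]
3.141592653589793 44 [ 0.377 -0.297  0.013] [-0.81  0.5   1.97 -0.    0.67  0.96]
3.141592653589793 44 [0.467 0.143 0.025] [ 0.16  0.48  1.94 -0.    0.71  1.93]
```

Run:
```python
from h import *
f=np.load("cups.npy",allow_pickle=True).item(); k=64
pick(k,f[k]); w,ps=well(k)
move_ptp(*tool(k,w,ps,.09)); servo_line(tool(k,w,ps,.04)[0],rate=.12); print(current_clock(), current_force())
for n in("top","side"):
    c=capture(n); cv2.imwrite(f"pics/h64{n}.png",c["image"])
    if n=="top": np.save("c.npy",c,allow_pickle=True)
a=cv2.imread("pics/h64top.png")[130:260,100:270]; b=cv2.imread("pics/h64side.png")[150:280,160:330]
cv2.imwrite("pics/h64.png",cv2.resize(np.hstack([a,b]),None,fx=2.3,fy=2.3,interpolation=cv2.INTER_CUBIC))
P=cloud(c:=np.load("c.npy",allow_pickle=True).item())
z=P[...,2];m=(np.hypot(P[...,0]-w[0],P[...,1]-w[1])<.04)&(z>.085)&(z<.11)
print(well(64),m.sum(),fit(c,P,m,64,.04))
```

```text
gap 0.0114 after lift 0.0118 force 30.0 t 7.5
9.525 [-0.86803553 -0.25820075 -0.84243057]
(array([0.56595559, 0.29428212]), np.float64(2.940326964490739)) 120 [  0.56560849   0.29110412   1.73371174   1.06356882 100.        ]
```

View pics/h64.png

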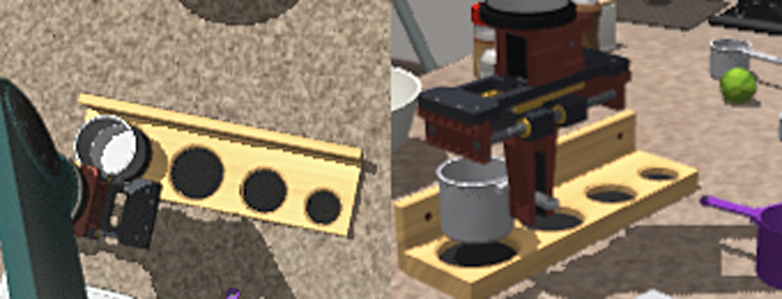

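The picture shows cup_64 held over its well at crop-left (107,145), roughly level, with the fingers on the handle at the front. I'll measure the rim centre and tilt.

```bash
cat >> h.py <<'E'
def rim(c,k,bottom):
    "rim centre and tilt (along / across handle) of the held cup near its well"
    w,ps=well(k); P=cloud(c); z=P[...,2]; h=bottom+D[k]; r=k/2000
    vu=np.argwhere((np.hypot(P[...,0]-w[0],P[...,1]-w[1])<r+.012)&(z>h-.010)&(z<h+.010))
    p=ray(c,vu[:,::-1],h)[:,:2]; zz=z[vu[:,0],vu[:,1]]
    u=np.array([np.cos(ps),np.sin(ps)]); n=np.array([-u[1],u[0]])
    s=p-w; keep=(s@u<.75*r); p,zz,s=p[keep],zz[keep],s[keep]
    a=circ(p,r-.001)[:2]; pl=np.linalg.lstsq(np.c_[s@u,s@n,np.ones(len(s))],zz,rcond=None)[0]
    e=a-w; rr=np.hypot(*(p-a).T)
    print("rim",k,len(p),"error mm along handle %.1f across %.1f"%(e@u*1e3,e@n*1e3),"tilt",pl[:2].round(3),"z",zz.mean().round(4),"r pct",np.percentile(rr,[10,50,90]).round(4))
    return e
E
python3 - <<'E'
from h import *
for i in range(2): rim(capture("top"),64,.04)
E
```

```text
rim 64 111 error mm along handle -0.6 across 2.7 tilt [-0.011  0.007] z 0.0941 r pct [0.0292 0.0309 0.0329]
rim 64 112 error mm along handle -0.8 across 2.6 tilt [-0.017  0.017] z 0.0942 r pct [0.0291 0.0309 0.0328]
```

```bash
cat >> h.py <<'E'
def lower(k,off):
    w,ps=well(k); T=tool(k,w-off,ps,.024)[0]; servo_line(T,rate=.1)
    rim(capture("top"),k,.024)
    T=tool(k,w-off,ps,.010)[0]; hit=servo_line(T,rate=.03,contact_N=5)
    print("hit",hit,"bottom mm",round((current_position()[2]-T[2]+.010)*1e3,1),"F",np.round(current_force(),1),"t",round(current_clock(),1))
def release(k):
    move_gripper(.030); p=current_position(); servo_line([p[0],p[1],p[2]+.10],rate=.2)
E
python3 - <<'E'
from h import *
lower(64,rim(capture("top"),64,.04))
E
```

```text
rim 64 113 error mm along handle -0.6 across 2.6 tilt [-0.027  0.011] z 0.0944 r pct [0.029  0.0309 0.0329]
rim 64 103 error mm along handle 1.2 across 0.8 tilt [-0.005  0.021] z 0.0767 r pct [0.0293 0.0308 0.0324]
hit True bottom mm 11.6 F [-0.6  0.6  5. ] t 10.6
```

Run:
```python
from h import *
release(64)
f=np.load("cups.npy",allow_pickle=True).item()
k=54; pick(k,f[k])
c=capture("top"); rim(c,64,.012)
P=cloud(c);z=P[...,2];w,ps=well(64);m=(np.hypot(P[...,0]-w[0],P[...,1]-w[1])<.11)&(z>.056)&(z<.08)&(P[...,0]<w[0]+.036)
print(fit(c,P,m,64,.012),ps)
cv2.imwrite("pics/a.png",cv2.resize(c["image"][130:290,110:270],None,fx=3,fy=3,interpolation=cv2.INTER_CUBIC))
w,ps=well(k); move_ptp(*tool(k,w,ps,.10)); servo_line(tool(k,w,ps,.04)[0],rate=.12)
c=capture("top"); rim(c,k,.04); rim(capture("top"),k,.04)
```

```text
gap 0.0116 after lift 0.0116 force 30.0 t 16.7
rim 64 109 error mm along handle -0.3 across 0.3 tilt [-0.004 -0.001] z 0.0661 r pct [0.0293 0.0309 0.033 ]
[5.77969698e-01 2.73068866e-01 2.70954265e+00 7.42349265e+00
 3.47000000e+02] 2.940326964490739
rim 54 62 error mm along handle -0.6 across 3.0 tilt [-0.036  0.026] z 0.0838 r pct [0.0245 0.0258 0.0274]
rim 54 62 error mm along handle -0.8 across 2.7 tilt [-0.025  0.066] z 0.0846 r pct [0.0242 0.0258 0.0274]
```

View pics/a.png

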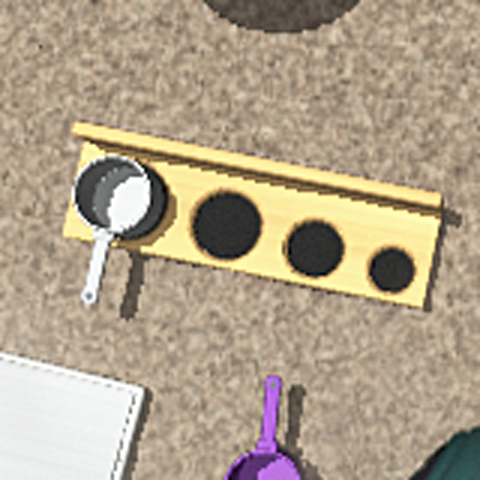

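cup_64 is seated and level, with its rim at (113,193) and handle end at (90,297) in the crop, which is square to the front edge. Next is cup_54.

Run:
```python
from h import *
lower(54,rim(capture("top"),54,.04))
if 10.5<(current_position()[2]+.019-HZ[54])*1e3<13.5:
    release(54)
    f=np.load("cups.npy",allow_pickle=True).item()
    k=44; pick(k,f[k]); c=capture("top"); rim(c,54,.012)
    cv2.imwrite("pics/b.png",cv2.resize(c["image"][130:290,110:270],None,fx=3,fy=3,interpolation=cv2.INTER_CUBIC))
    w,ps=well(k); move_ptp(*tool(k,w,ps,.10)); servo_line(tool(k,w,ps,.04)[0],rate=.12)
    rim(capture("top"),k,.04); rim(capture("top"),k,.04)
```

```text
rim 54 64 error mm along handle -1.1 across 2.4 tilt [-0.008  0.052] z 0.0849 r pct [0.0244 0.026  0.0273]
rim 54 53 error mm along handle 1.4 across 0.5 tilt [0.023 0.035] z 0.068 r pct [0.0245 0.0259 0.0273]
hit True bottom mm 11.5 F [0.2 0.2 4.3] t 20.3
gap 0.0117 after lift 0.0112 force 30.0 t 26.1
rim 54 73 error mm along handle 0.2 across 0.2 tilt [-0.023  0.012] z 0.057 r pct [0.0244 0.0261 0.0274]
rim 44 13 error mm along handle -18.6 across 37.7 tilt [ 0.053 -0.117] z 0.0772 r pct [0.0189 0.0208 0.0238]
rim 44 13 error mm along handle -15.8 across 38.4 tilt [-0.338  0.644] z 0.0786 r pct [0.0184 0.0211 0.0244]
```

Run:
```python
from h import *
a=capture("top")["image"][130:260,130:300]; b=capture("side")["image"][150:280,180:350]
cv2.imwrite("pics/h44.png",cv2.resize(np.hstack([a,b]),None,fx=2.3,fy=2.3,interpolation=cv2.INTER_CUBIC))
```

```text
(no output)
```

View pics/h44.png

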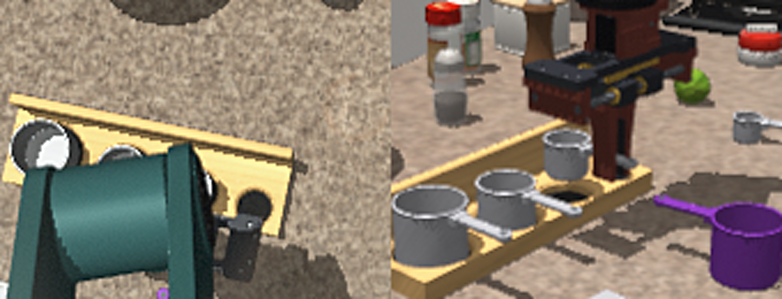

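View pics/b.png

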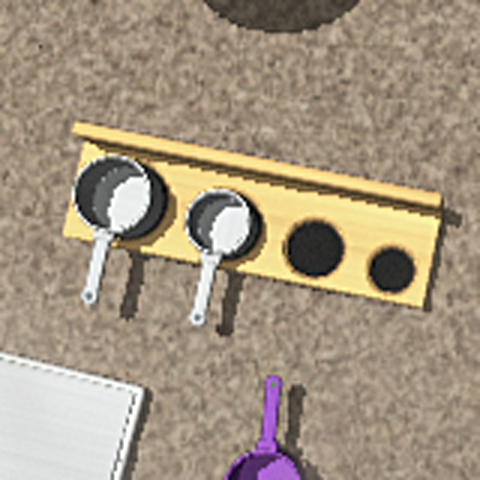

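cup_54 is seated with its handle straight (rim (222,228), handle end (198,318) in the crop). The arm hides cup_44 in the top view, but the side view sees it at crop (567,153). I'll measure there, using the seated cups as the side camera's reference.

```bash
cat >> h.py <<'E'
def rims(c,k,bottom):
    "as rim(), side camera, 3-D points of the wall's top"
    w,ps=well(k); P=cloud(c); h=bottom+D[k]; u=np.array([np.cos(ps),np.sin(ps)]); n=np.array([-u[1],u[0]])
    p=P[(np.hypot(P[...,0]-w[0],P[...,1]-w[1])<k/2000+.008)&(P[...,2]>h-.018)&(P[...,2]<h+.006)]
    s=p[:,:2]-w; p=p[s@u<.6*k/2000]; a=circ(p[:,:2],k/2000-.0005)[:2]-w
    print("side",k,len(p),"along %.1f across %.1f"%(a@u*1e3,a@n*1e3))
E
python3 - <<'E'
from h import *
for i in range(3):
    c=capture("side"); rims(c,64,.012); rims(c,54,.012); rims(c,44,.04)
E
```

```text
side 64 361 along 3.8 across -3.4
side 54 246 along 4.3 across -3.3
side 44 165 along 2.9 across -0.9
side 64 349 along 3.8 across -3.5
side 54 247 along 3.7 across -3.3
side 44 169 along 3.2 across -1.1
side 64 356 along 4.0 across -3.2
side 54 251 along 4.2 across -3.2
side 44 166 along 3.2 across -1.2
```

```bash
cat >> h.py <<'E'
def off(k,al,ac):
    ps=well(k)[1]; u=np.array([np.cos(ps),np.sin(ps)]); return al*u+ac*np.array([-u[1],u[0]])
E
python3 - <<'E'
from h import *
lower(44,off(44,-.0008,.0025)); rims(capture("side"),44,.012)
if 10.5<(current_position()[2]+.019-HZ[44])*1e3<13.5:
    release(44)
    k=34; pick(k,np.array([.4349,-.1423,3.322])); c=capture("top"); rim(c,44,.012)
    w,ps=well(k); move_ptp(*tool(k,w,ps,.10)); servo_line(tool(k,w,ps,.04)[0],rate=.12)
    rim(capture("top"),k,.04); c=capture("side"); rims(c,k,.04); rims(c,54,.012); rims(c,44,.012)
    rims(capture("side"),k,.04)
    a=capture("top")["image"][130:260,150:320]; b=c["image"][150:280,180:350]
    cv2.imwrite("pics/h34.png",cv2.resize(np.hstack([a,b]),None,fx=2.3,fy=2.3,interpolation=cv2.INTER_CUBIC))
E
```

```text
rim 44 14 error mm along handle 1.6 across 0.4 tilt [0.009 0.046] z 0.0617 r pct [0.0197 0.0212 0.0219]
hit True bottom mm 11.2 F [-0.5  0.4  4.4] t 29.6
side 44 167 along 5.1 across -3.2
gap 0.0118 after lift 0.0115 force 29.9 t 34.8
rim 44 60 error mm along handle 0.2 across -0.5 tilt [0.061 0.017] z 0.0489 r pct [0.0195 0.0209 0.0226]
  return _methods._mean(a, axis=axis, dtype=dtype,
  ret = um.true_divide(
Traceback (most recent call last):
  File "h.py", line 98, in rim
    a=circ(p,r-.001)[:2]; pl=np.linalg.lstsq(np.c_[s@u,s@n,np.ones(len(s))],zz,rcond=None)[0]
      ~~~~^^^^^^^^^^
  File "h.py", line 17, in circ
    s=least_squares(f,[m[0],m[1],r or .025],loss="soft_l1",f_scale=.0015); return s.x
ValueError: Initial guess is outside of provided bounds
```

Run:
```python
from h import *
k=34
for i in range(2):
    c=capture("side"); rims(c,k,.04); rims(c,54,.012); rims(c,44,.012)
a=capture("top")["image"][130:260,150:320]; b=c["image"][150:280,180:350]
cv2.imwrite("pics/h34.png",cv2.resize(np.hstack([a,b]),None,fx=2.3,fy=2.3,interpolation=cv2.INTER_CUBIC))
```

```text
side 34 96 along 1.7 across -0.4
side 54 250 along 4.0 across -3.3
side 44 170 along 4.0 across -3.8
side 34 97 along 2.2 across -0.9
side 54 251 along 3.9 across -3.2
side 44 173 along 4.0 across -3.4
```

View pics/h34.png

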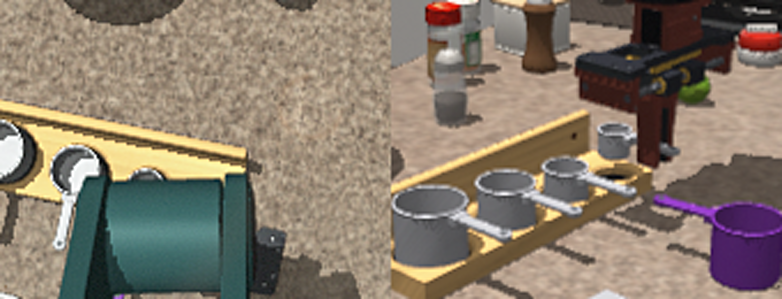

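The side view shows cup_34 held over its well (crop (614,138) above (617,170)). The other three are seated with their handles over the front. I'm applying the consistent offset and lowering it.

Run:
```python
from h import *
k=34; o=off(k,-.0006,.0026); w,ps=well(k)
servo_line(tool(k,w-o,ps,.025)[0],rate=.1); rims(capture("side"),k,.025)
T=tool(k,w-o,ps,.010)[0]; hit=servo_line(T,rate=.03,contact_N=5)
b=(current_position()[2]-T[2]+.010)*1e3
print(hit,b,current_force()); rims(capture("side"),k,.012)
if 10<b<13.5:
    release(k); p=current_position(); move_ptp([.42,-.2,.25],current_orientation())
    c=capture("top"); [rim(c,j,.012) for j in D]; s=capture("side"); [rims(s,j,.012) for j in D]
    A=cv2.resize(c["image"][90:260,120:390],None,fx=2.9,fy=2.9,interpolation=cv2.INTER_CUBIC)[:493,:783]
    cv2.imwrite("pics/e1.png",A); cv2.imwrite("pics/e2.png",cv2.resize(s["image"][140:290,160:360],None,fx=3.5,fy=3.5,interpolation=cv2.INTER_CUBIC))
print(current_clock())
```

```text
side 34 90 along 3.7 across -3.6
True 11.55269572983931 [0.08483514 0.92736166 4.3121706 ]
side 34 99 along 4.5 across -3.2
rim 64 111 error mm along handle -0.3 across 0.3 tilt [0.006 0.006] z 0.066 r pct [0.0292 0.0309 0.0329]
rim 54 78 error mm along handle 0.1 across 0.4 tilt [-0.022  0.068] z 0.0565 r pct [0.0241 0.0261 0.0274]
rim 44 62 error mm along handle 0.3 across -0.4 tilt [-0.013  0.022] z 0.0484 r pct [0.0196 0.021  0.0227]
rim 34 45 error mm along handle -0.7 across -0.7 tilt [ 0.04  -0.014] z 0.0415 r pct [0.0146 0.0163 0.0173]
side 64 347 along 3.9 across -3.6
side 54 246 along 4.4 across -3.3
side 44 164 along 4.0 across -3.5
side 34 99 along 3.3 across -3.2
39.9333
```

View pics/e1.png

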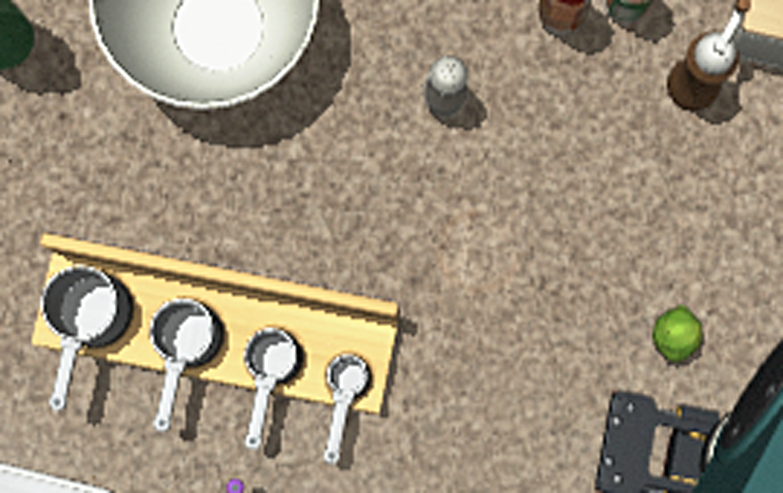

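View pics/e2.png

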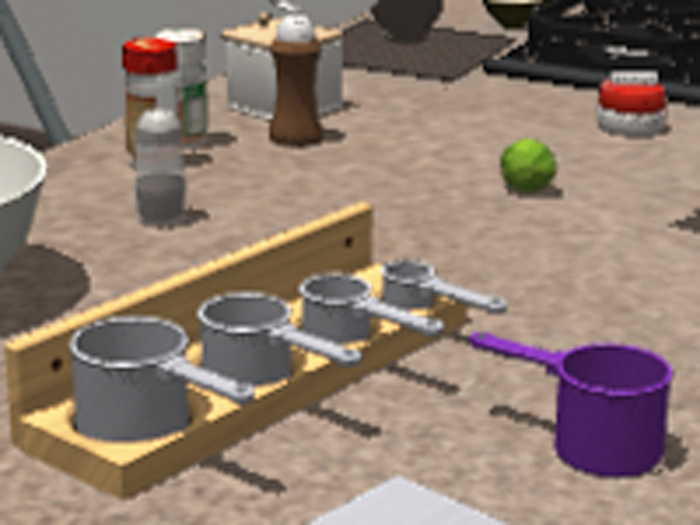

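All four cups sit centred and level in their own wells with parallel handles over the front edge (rims at crop (87,305), (187,333), (273,355) and (348,376)). The mill (705,70) and shaker (447,90) are standing, and the robot is clear.

```bash
python3 -c "
from bench import *
print(close_job())"
```

```text
the job is handed in; nothing more can be done
None
```

All four steel cups are in their own wells in order of size, level and within about 1 mm of centre, with handles straight out over the dock's front edge; the pepper mill and salt shaker are still standing, and I handed the job in at about 40 s of the 120 s allowed.

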